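# Show the plaque to the burr, clamp it and hold the cam lever at full lift

## Task

Pick up the small stone plaque and, keeping it upright, hold first its carved face and then its plain back square to the tip of the carving burr, each for about a second with the tip about a centimetre from the middle of the face, without bumping the spindle. Then stand the plaque centred between the open jaws of the cam clamp, broad faces towards the jaws (either way round), let go of it, and swing the cam lever to its highest lift, where the lever points straight away from the jaws, so that the plaque is squeezed. The lever springs back if it is released: finish with the gripper still holding it at full lift, and leave the other things on the bench where they are.

Things in the scene. Friction and masses are not known exactly. Their poses are not given: they have to be found in the camera images.
- plaque: loose teal stone plaque, 50 wide (own x) x 26 thick (own y) x 62 mm high, 0.2 kg, standing up. Origin: centre of its underside, z up. A round carved rosette (23 mm, under 2 mm proud, upper half) is on its own -y face, the plain back on +y. At the start the carved face looks to the robot's right (world -y) within 40 degrees. It stands in a row of three with two other stones of the same teal, in any order
- plaque_center (a point): centre of the plaque, half-way up (31 mm above its underside); axes as the plaque's
- carved_face (a point): middle of the plaque's carved face, 13 mm from its centre on its own -y side, 31 mm up; axes as the plaque's (the outward direction of this face is -y)
- plain_face (a point): middle of the plaque's plain back, 13 mm from its centre on its own +y side, 31 mm up; axes as the plaque's (the outward direction of this face is +y)
- spindle: fixed carving spindle, switched off, on the robot's right: motor head 90 wide x 180 x 90 mm high, its middle 140 mm above the bench. Origin: on the bench under the head's middle. From its front, along own +y (about the robot's left), a level shaft stands out 110 mm: chuck 40 mm, collet 22 mm, then a 5 mm shank over the last 40 mm with the burr
- burr_tip (a point): the very tip of the burr (an 8 mm ball), 200 mm from the spindle's origin along its own y and 140 mm above the bench; the tip points along own +y
- clamp: fixed cam clamp: steel plate 84 x 165 x 12 mm thick, from own y -52 to +113 mm. Origin: on the bench under the middle of the nest; the jaws close along own y. On the -y side of the nest a rubber spring pad, on the +y side the sliding jaw, both 36 mm wide (own x), reaching from 12 to 42.5 mm above the bench. Open, their faces are 34 mm apart, 17 mm either side of the origin
- nest (a point): centre of the nest's floor between the open jaws, 12 mm above the bench, on the base plate; axes as the clamp's. The plaque stands here on the plate, its y (thickness) along the clamp's y, either way round
- lever_axis (a point): a point on the upright axis of the cam lever, 75 mm from the nest along the clamp's own +y, at the height of the handle's middle (92 mm above the bench)
- cam_lever (a joint): angle of the cam lever, rad, growing clockwise from above. At 0 (rest, a stop) it points along the clamp's own -x, roughly to the robot; at 1.57 along own +y, straight away from the jaws: the highest lift, jaw moved 12 mm. Beyond, the lift falls; a stop at 2.2. A spring always pulls it back to 0 (0.4 Nm at the highest lift: 4 to 5 N at the handle)
- handle: the upright black handle at the end of the cam lever: a cylinder of 20 mm diameter, 95 mm from the lever's axis, from 61 to 121 mm above the bench, turning freely on its pin on the lever's flat arm (16 mm wide, top 61 mm above the bench). Origin: on its axis, near its middle, 92 mm above the bench
- jaw: the sliding steel jaw, moved by the cam along the clamp's own -y, by 12 mm at the highest lift and less on either side of it. Origin: with the lever at 0 it lies at the clamp's origin; the jaw's face is 17 mm from it on the +y side
- pad (a joint): how far the spring pad opposite the jaw is pushed in, m: 0 free, at most 0.008; 2500 N/m. With the plaque between the jaws and the lever at the highest lift it reads about 0.004
- round_blank: bystander: domed round stone blank, 52 mm across, 44 mm high. Origin: centre of its underside
- offcut: bystander: stepped stone offcut, 46 x 40 x 30 mm high. Origin: centre of its underside
- paste_jar: bystander: amber jar with a steel lid, 56 mm across, 55 mm high. Origin: centre of its underside
- brush: bystander: hand brush lying between the robot and the spindle, under 40 mm high. Origin: about its middle
- mallet: bystander: hammer lying at the left, under 40 mm high. Origin: about its middle
- scriber: bystander: scriber with a handle, lying beyond the clamp, under 40 mm high. Origin: about its middle
- water_cup: bystander: white cup, 72 mm across, 75 mm high, left of the robot. Origin: centre of its underside
Mind the look-alikes: they are no part of the job. What is shaped like the clamp but pink or red is not meant.

How it is judged:
On the way, in this order (a step that is already met when the one before it is completed fails the run):
1. the carved face is held square to the burr tip (distance between carved_face and burr_tip below 0.025 m and angle between the y axis of carved_face and the y axis of spindle, either way round below 0.3 rad and angle between plaque's own z axis and vertical below 0.25 rad), for 0.4 s.
2. the plain back is held square to the burr tip (distance between plain_face and burr_tip below 0.025 m and angle between the y axis of plain_face and the y axis of spindle, either way round below 0.3 rad and angle between plaque's own z axis and vertical below 0.25 rad), for 0.4 s.
3. the plaque stands in the clamp's nest, let go (x of plaque_center in the frame of nest between -0.014 and 0.014 m and y of plaque_center in the frame of nest between -0.015 and 0.015 m and z of plaque_center in the frame of nest below 0.035 m and angle between plaque's own z axis and vertical below 0.1 rad and angle between the y axis of plaque and the y axis of clamp, either way round below 0.2 rad and contact force between the fingers and plaque below 0.1 N), for 0.2 s.
At the end, for the whole second after the job is handed in: Plaque upright in the nest (centre within 14 mm of its middle, square within 0.2 rad), not touched by the fingers, squeezed (pad in over 2 mm, jaw over 3 N), while the fingers hold the handle (over 1 N) with the lever within 0.15 rad of highest lift (1.57) (all of step 3 and value of joint cam_lever between 1.42 and 1.72 rad and value of joint pad above 0.002 m and contact force between jaw and plaque above 3 N and contact force between the fingers and handle above 1 N); the arm keeps its last pose, push and grip.
It fails at once if the spindle is bumped (over 5 N) (contact force between spindle and anything else above 5 N).
It fails at once if the plaque is tipped over (angle between plaque's own z axis and vertical above 0.5 rad).
It fails at once if another thing on the bench is moved by more than 30 mm (distance of any of round_blank, offcut, paste_jar, brush, mallet, scriber, water_cup from where it was at the start of the episode above 0.03 m).
It also fails if it takes over 72 s, if anything falls off the work surface, if the arm or the gripper's body presses on something with over 40 N, if the wrist force passes 120 N, or if a joint passes its speed limit or range.

## Robot

A 6-joint arm with a two-finger parallel gripper is mounted at the origin on the work surface. World frame = base frame: x ahead of the robot, y to its left, z up, the work surface at z = 0. Lengths are in m, angles in rad, forces in N, time in s.
With the tool pointing down it reaches from about 0.25 to 0.725 m from the base axis. Payload 4 kg.
Tool frame: the origin (TCP) lies between the finger pads; the fingertips stand 25 mm ahead of it and the grasp point (between the pads) lies 6 mm ahead of it; z points along the fingers, y is the line along which they close (so a half turn about z gives the same grasp; the last joint's range is limited). The gripper opens to 85 mm and grips with 20 to 120 N. Pads are 22 mm wide; open, the fingers measure 114 mm over their backs; the gripper's body (76 mm by 85 mm) begins 54 mm behind the grasp point. The pads swing forward as they close: fully open they stand 13 mm farther back than shut.
Start: joints at [1.333, 0.241, 0.005, 1.335, 0, 1.571], TCP at [0.118, 0.486, 0.256] pointing down, gripper open.
Joint ranges: [-2.72, 2.72], [-1.05, 1.87], [-1.09, 1.28], [-1.99, 2.15], [-1.42, 1.44], [-3.14, 3.14]. Speed limits (rad/s): [2.79, 2.79, 3.14, 3.14, 3.14, 3.14].

## Interface

Orientations are given as a unit quaternion [x, y, z, w].
In Python, from workcell import bot gives the robot as it stands. The module is installed in compiled form; this text tells all that it offers.
- The arm moves only by the shell command python3 -m pendant 'ROWS'. ROWS is JSON, one flat list of numbers, 7 for each row, row after row: the shift along the tool's x, y, z normalised to -1 to 1, where 1 is 0.5 m, then the turn, a rotation vector about the tool's x, y, z normalised to -1 to 1, where 1 is 180 degrees, then the opening, from 0 (shut) to 1 (fully open). In form: [tx, ty, tz, ax, ay, az, fingers, tx, ty, tz, ax, ay, az, fingers, ...]. A call has exactly 10 rows; each row is the pose to reach, as a shift and turn from the pose commanded when the call began, along the tool's axes at that moment, turning the shorter way round; what a row does not reach only later rows make up. A row lasts 1/12 s, in which the tool goes at most 41.7 mm and 7.16 degrees, less where a joint would pass 70% of its speed; a pose out of reach is approached as far as the arm can. A call with a number of a shift or a turn outside -1 to 1 is refused whole. A call with a gripper value outside its range is refused whole. The fingers move at their own pace and stop on an object; the grip force is fixed at half the most. Time passes only in rows, so rows that repeat a pose let the fingers close, or fill a call up. It gives the time, the measured TCP pose, the force, the opening and the grip force at its end, in the units of the state.
- bot.get_obs(): the state, without advancing time (a new reading comes with each control period).
- bot.camera(name): name is "scene" or "top" or "wrist"; returns a dict with "pixels" (384x512x3 uint8, red, green, blue), "mtx" (3x3 intrinsics, pixels), "cam_to_world" (4x4, takes a point from camera to world coordinates); the wrist camera has in their place "hand_eye" (4x4, takes a point from camera to tool coordinates, whose origin is the TCP and whose axes are the flange's). Camera axes: x right, y up, looking along -z (the intrinsics and any distortion apply to the point x, -y, -z); pixel columns grow to the right and rows downward; lengths in m; the calibration is good to about 2 mm. A picture is of the moment at which its call begins: read the wrist's pose just before it. There is no depth.
- bot.job_done(): hands the job in; it is judged then, once.
The state is a dict: "clock": time; "joint_pos": joint angles; "joint_vel": joint speeds; "tau": joint torques, N m; "eef_pos": TCP position; "tool_rot": TCP orientation; "ft_force": force on the tool from outside, world axes, zero at the start; "ft_torque": the same for the moment, N m; "grip_width": finger opening in m; "grasp_force": force on a finger pad.
Only numpy, scipy, OpenCV 4.12 (cv2) and the standard library are available. Lean on these libraries where they do the work, as an engineer would, in place of code of your own. Each camera call takes 0.05 s, during which the arm holds its last target. There are 200 camera calls.

## Working session

There is one attempt and no reset: what is moved stays moved. The work goes in short steps, Python scripts to look and compute and a shell command to move; the robot and the scene stay as the last step left them, time stands still between calls to the robot, and variables do not carry over. Pictures are saved under pics/ and viewed, at most 10 in all, crops included, and the job is handed in when it is done.

```bash
mkdir -p pics
python3 - <<'E'
from workcell import bot
import cv2,numpy as np
o=bot.get_obs();print({k:np.round(v,3) for k,v in o.items()})
for n in("top","scene"):
    c=bot.camera(n);cv2.imwrite(f"pics/{n}0.png",cv2.resize(c["pixels"][:,:,::-1],(800,600),interpolation=cv2.INTER_CUBIC))
    print(n,c["mtx"].round(1).tolist(),c["cam_to_world"].round(4).tolist(),[k for k in c])
w=bot.camera("wrist");print(w["mtx"].tolist(),w["hand_eye"].round(4).tolist())
E
```

```text
{'clock': np.float64(0.0), 'joint_pos': array([1.333, 0.241, 0.004, 1.335, 0.   , 1.571]), 'joint_vel': array([ 0.   ,  0.001, -0.001,  0.001,  0.   , -0.002]), 'tau': array([ 0.0000e+00, -3.7231e+01,  2.5241e+01,  1.7000e-02, -0.0000e+00,
        0.0000e+00]), 'eef_pos': array([0.118, 0.485, 0.255]), 'tool_rot': array([ 0.119,  0.993, -0.001, -0.   ]), 'ft_force': array([ 0.2  , -0.92 ,  0.039]), 'ft_torque': array([ 0.021, -0.069, -0.037]), 'grasp_force': np.float64(0.0), 'grip_width': np.float64(0.085)}
top [[398.3, 0.0, 263.4], [0.0, 398.3, 190.0], [0.0, 0.0, 1.0]] [[0.0272, 0.9819, -0.1875, 0.2911], [-0.9993, 0.0313, 0.019, 0.0543], [0.0246, 0.1868, 0.9821, 1.3553], [0.0, 0.0, 0.0, 1.0]] ['pixels', 'mtx', 'cam_to_world']
scene [[358.7, 0.0, 259.1], [0.0, 358.7, 190.3], [0.0, 0.0, 1.0]] [[0.2945, -0.6435, 0.7066, 1.3257], [0.9556, 0.2049, -0.2116, -0.1831], [-0.0086, 0.7375, 0.6752, 0.8535], [0.0, 0.0, 0.0, 1.0]] ['pixels', 'mtx', 'cam_to_world']
[[266.2455991832396, 0.0, 254.46754954743793], [0.0, 266.2455991832396, 193.72874446694738], [0.0, 0.0, 1.0]] [[0.0004, 0.9574, 0.2888, 0.0737], [1.0, -0.0001, -0.0014, -0.0007], [-0.0013, 0.2888, -0.9574, -0.1165], [0.0, 0.0, 0.0, 1.0]]
```

View pics/top0.png

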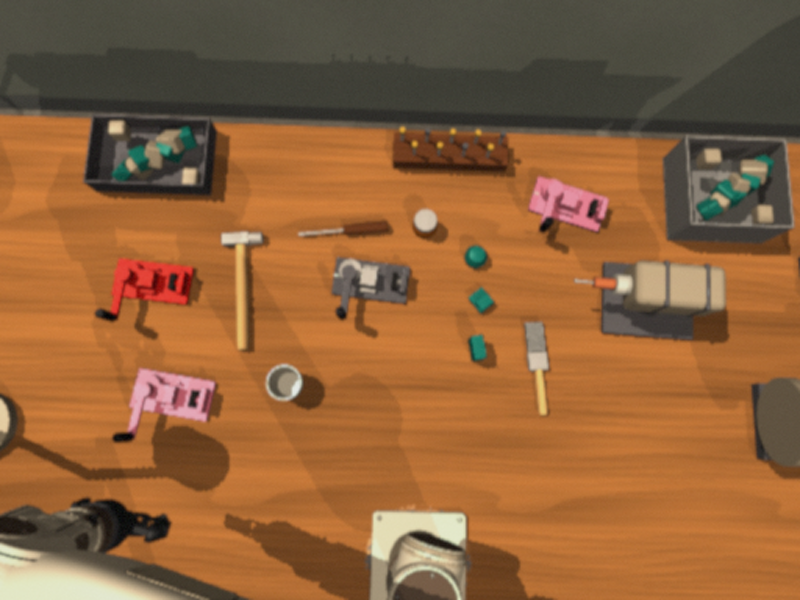

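View pics/scene0.png

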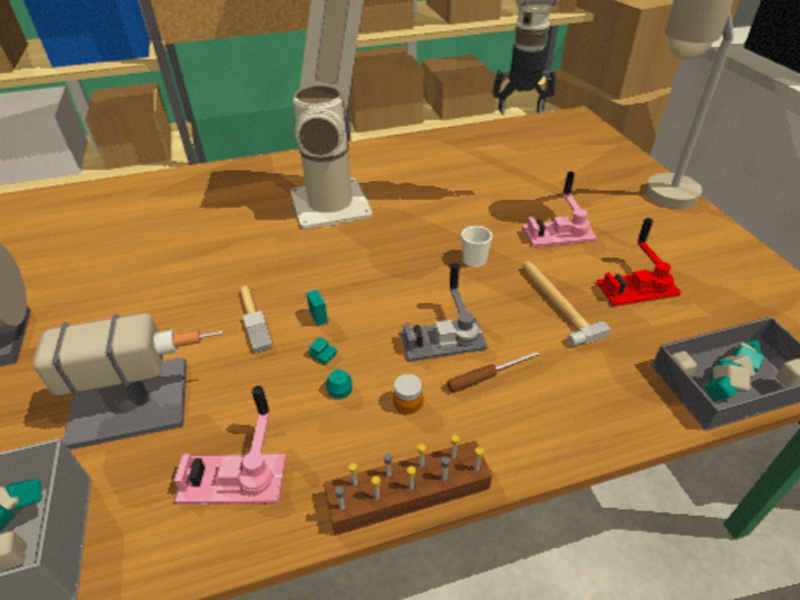

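The top view shows three teal stones: round blank (476,257), offcut (482,300) and a tall block (478,348). In the scene view they are at (339,383), (322,350) and (317,307). The last one is the plaque, since it is tall and slab-shaped. The grey clamp is at (370,280) in the top view; the clamps at (160,285), (172,395) and (568,203) are red or pink decoys. The burr tip is at (577,282). Next I'll make a close crop and fit the poses.

```bash
cat > h.py <<'E'
import numpy as np,cv2
from scipy.spatial.transform import Rotation as R
from scipy.optimize import minimize,least_squares
from workcell import bot
def cam(n):
    o=bot.get_obs();c=bot.camera(n);T=c.get("cam_to_world")
    if T is None:
        W=np.eye(4);W[:3,:3]=R.from_quat(o["tool_rot"]).as_matrix();W[:3,3]=o["eef_pos"];T=W@c["hand_eye"]
    return c["pixels"],c["mtx"],T
def proj(P,K,T):
    p=(np.atleast_2d(P)-T[:3,3])@T[:3,:3]
    q=p*[1,-1,-1];q=q@K.T;return q[:,:2]/q[:,2:]
def ray(uv,K,T):
    d=np.linalg.inv(K)@[uv[0],uv[1],1];return T[:3,:3]@(d*[1,-1,-1])
def onz(uv,z,K,T):
    d=ray(uv,K,T);return T[:3,3]+d*(z-T[2,3])/d[2]
def tri(obs):
    A=0;b=0
    for uv,K,T in obs:
        d=ray(uv,K,T);d/=np.linalg.norm(d);M=np.eye(3)-np.outer(d,d);A=A+M;b=b+M@T[:3,3]
    return np.linalg.solve(A,b)
def pose(x,y,yaw,P):
    return np.asarray(P)@R.from_euler("z",yaw).as_matrix().T+[x,y,0]
E
python3 - <<'E'
from h import *
t=cam("top");s=cam("scene")
def crop(im,u,v,w,h,f):  # 800-px coords centre
    u/=1.5625;v/=1.5625;a=im[0][int(v-h/2):int(v+h/2),int(u-w/2):int(u+w/2),::-1];return cv2.resize(a,None,fx=f,fy=f,interpolation=cv2.INTER_CUBIC)
np.savez("cams.npz",ti=t[0],tK=t[1],tT=t[2],si=s[0],sK=s[1],sT=s[2])
A=np.hstack([crop(t,372,285,66,50,6),crop(t,478,330,66,50,6)])
B=np.hstack([crop(s,445,320,66,50,6),crop(s,317,307,66,50,6)])
cv2.imwrite("pics/crop1.png",np.vstack([A,B]))
masks=[]
for im,uv in((t,(478,348)),(s,(317,307))):
    hsv=cv2.cvtColor(im[0],cv2.COLOR_RGB2HSV);m=cv2.inRange(hsv,(75,110,30),(98,255,255))
    n,l,st,c=cv2.connectedComponentsWithStats(m)
    i=np.argmin(np.hypot(*(c[1:]-np.array(uv)/1.5625).T))+1;print(st[i],c[i]);masks.append((l==i).astype(np.uint8))
box=np.array([[a,b,c] for a in(-.025,.025) for b in(-.013,.013) for c in(0,.062)])
def cost(p,f=8):
    J=0
    for m,(im,K,T) in zip(masks,(t,s)):
        r=np.zeros((384*1,512*1),np.uint8)
        hull=cv2.convexHull(proj(pose(*p,box),K,T).astype(np.float32))
        x,y,w,h=cv2.boundingRect(np.argwhere(m)[:,::-1].astype(np.int32));x-=12;y-=12;w+=24;h+=24
        M=cv2.resize(m[y:y+h,x:x+w],None,fx=f,fy=f,interpolation=cv2.INTER_NEAREST)
        r=np.zeros_like(M);cv2.fillConvexPoly(r,np.int32(((hull+.5)-[x,y])*f),1)
        J+=1-(M&r).sum()/(M|r).sum()
    return J
c0=onz(np.array((478,348))/1.5625,.03,t[1],t[2]);print(c0)
res=[minimize(cost,[c0[0],c0[1],a],method="Nelder-Mead",options=dict(initial_simplex=[[c0[0]+i,c0[1]+j,a+k] for i,j,k in((0,0,0),(.01,0,.1),(0,.01,.1),(0,0,.2))])) for a in np.arange(-.75,.8,.25)]
for r in res: print(r.x.round(4),round(r.fun,3))
E
```

```text
[301 215  10  15 116] [305.37931034 222.29310345]
[197 186  12  22 187] [202.61497326 196.23529412]
[ 0.4374717  -0.11658864  0.03      ]
[ 0.4386 -0.1142  0.0463] 0.472
[ 0.4357 -0.1142  0.0451] 0.471
[ 0.4365 -0.1143  0.0549] 0.471
[ 0.4386 -0.1145  0.0433] 0.471
[ 0.4377 -0.1143  0.0537] 0.475
[ 0.4363 -0.1141  0.0446] 0.468
[ 0.4373 -0.1142  0.0486] 0.472
```

View pics/crop1.png

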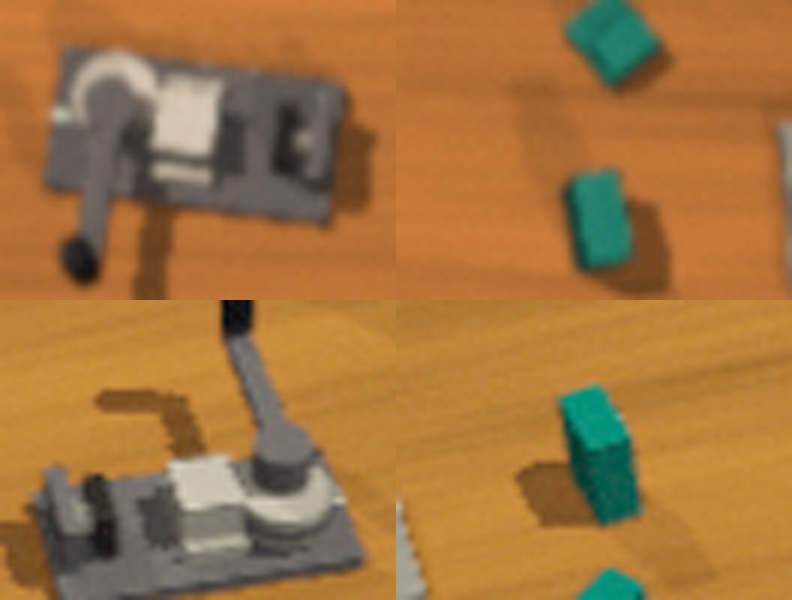

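The crop confirms it: the tall teal slab with a plain rectangular top is the plaque, and the stepped one is the offcut. The grey clamp has its lever towards the robot, at lower left in the top crop. Next I'll get rough positions and the first move.

```bash
cat >> h.py <<'E'
def tgt(x,y,z,yaw,start=None):
    "normalised row from the present pose to TCP x,y,z, tool down, closing line at yaw"
    o=bot.get_obs();R0=R.from_quat(o["tool_rot"]);c,s=np.cos(yaw),np.sin(yaw)
    R1=R.from_matrix(np.array([[-s,c,0],[c,s,0],[0,0,-1]]).T.T if 0 else np.column_stack([[-s,c,0],[c,s,0],[0,0,-1]]))
    # tool y=(c,s,0), z=-Z, x=y x z=(-s,c,0)
    d=R0.inv().apply(np.array([x,y,z])-o["eef_pos"])/.5;a=(R0.inv()*R1).as_rotvec()/np.pi
    print("row",d.round(4),a.round(4),"| clock",round(float(o["clock"]),2),"eef",o["eef_pos"].round(4),"w",round(float(o["grip_width"]),4))
def look(n,name):
    c=cam(n);np.savez(name+".npz",i=c[0],K=c[1],T=c[2]);cv2.imwrite(f"pics/{name}.png",cv2.resize(c[0][:,:,::-1],(800,600),interpolation=cv2.INTER_CUBIC));return c
E
python3 - <<'E'
from h import *
d=np.load("cams.npz");t=(d["tK"],d["tT"]);s=(d["sK"],d["sT"])
px=lambda u,v:(np.array([u,v])/6+[205,157])
C=np.array([[62,48],[342,78],[325,222],[45,185]]);L=[[.042,.113,.012],[.042,-.052,.012],[-.042,-.052,.012],[-.042,.113,.012]]
U=np.array([px(*c) for c in C])
r=least_squares(lambda p:(proj(pose(*p,L),*t)-U).ravel(),[.5,.05,0]);print("clamp",r.x.round(4),r.fun.round(1))
q=lambda u,v:np.array([u,v])/1.5625
print("burr",tri([(q(577,282),*t),(q(222,332),*s)]).round(4))
print("chuckfront",tri([(q(631,284),*t),(q(160,343),*s)]).round(4))
tgt(.42,.0,.30,0)
E
```

```text
clamp [ 0.5803  0.089  -0.0872] [-0.2 -0.4  0.4  0.2  0.5 -0.2 -0.7  0.4]
burr [ 0.5648 -0.2984  0.1385]
chuckfront [ 0.5631 -0.4043  0.1428]
row [-0.8164 -0.8017 -0.0875] [-3.000e-04  2.000e-04  4.243e-01] | clock 0.25 eef [0.1177 0.4857 0.2559] w 0.085
```

```bash
python3 -m pendant '[-0.05,-0.04,-0.08,0,0,0.03,1,-0.12,-0.1,-0.168,0,0,0.07,1,-0.2,-0.16,-0.168,0,0,0.11,1,-0.27,-0.23,-0.168,0,0,0.15,1,-0.34,-0.29,-0.168,0,0,0.19,1,-0.41,-0.35,-0.168,0,0,0.22,1,-0.48,-0.4,-0.168,0,0,0.26,1,-0.54,-0.46,-0.168,0,0,0.29,1,-0.59,-0.5,-0.168,0,0,0.31,1,-0.62,-0.53,-0.168,0,0,0.32,1]'
python3 -c "
from h import *
tgt(.47,0,.34,0)"
```

```text
clock: 1.08
eef_pos: [0.3453, 0.171, 0.3405]
tool_rot: [0.583, 0.812, 0.0, 0.0]
ft_force: [-0.3, 0.6, -0.3]
grip_width: 0.0856
grasp_force: 0.0
row [-0.4038  0.1269  0.001 ] [ 3.000e-04 -1.000e-04  1.036e-01] | clock 1.08 eef [0.3453 0.171  0.3405] w 0.0856
```

```bash
python3 -m pendant '[-0.06,0.02,0,0,0,0.02,1,-0.13,0.04,0,0,0,0.04,1,-0.2,0.06,0,0,0,0.06,1,-0.27,0.08,0,0,0,0.08,1,-0.33,0.1,0,0,0,0.09,1,-0.38,0.12,0,0,0,0.1,1,-0.4,0.127,0,0,0,0.103,1,-0.4,0.127,0,0,0,0.103,1,-0.4,0.127,0,0,0,0.103,1,-0.4,0.127,0,0,0,0.103,1]'
python3 -c "
from h import *
look('wrist','w1');tgt(.47,0,.34,0)"
```

```text
clock: 1.92
eef_pos: [0.4684, 0.0048, 0.3402]
tool_rot: [0.705, 0.709, -0.0, -0.0]
ft_force: [-0.3, 0.1, 0.4]
grip_width: 0.0853
grasp_force: 0.0
row [-0.01    0.0032  0.0008] [-0.0001 -0.0001  0.0019] | clock 1.97 eef [0.4684 0.005  0.3404] w 0.0854
```

View pics/w1.png

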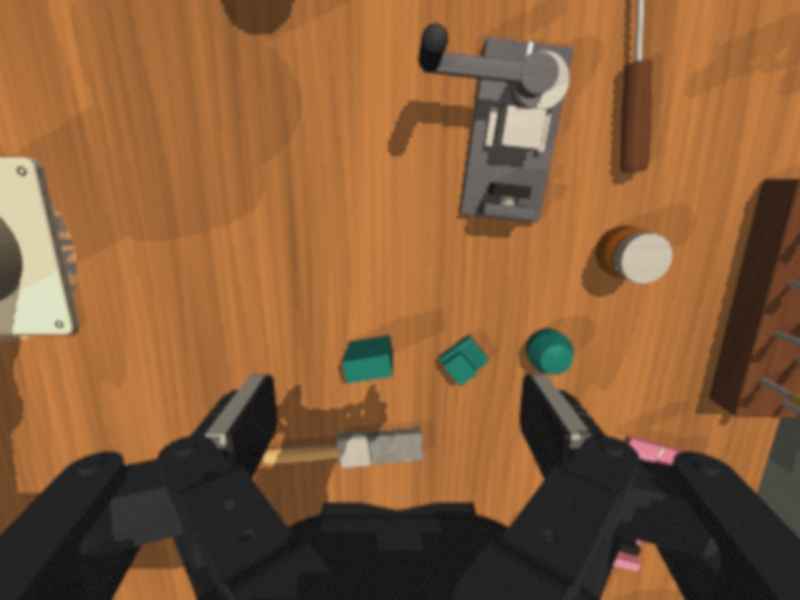

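The wrist view shows the plaque's top face with corners at (342,360), (390,352), (393,377) and (346,382). The clamp plate's corners are at (487,38), (573,47), (538,221) and (461,213), and the handle top is at (434,33).

Run:
```python
from h import *
d=np.load("w1.npz");c=(d["K"],d["T"])
def fit(px,L,p0):
    U=np.array(px)/1.5625-.18
    r=least_squares(lambda p:(proj(pose(*p,L),*c)-U).ravel(),p0);print(r.x.round(4),r.fun.round(1))
fit([(342,360),(390,352),(393,377),(346,382)],[(-.025,.013,.062),(.025,.013,.062),(.025,-.013,.062),(-.025,-.013,.062)],[.44,-.11,0])
fit([(487,38),(573,47),(538,221),(461,213)],[(-.042,.113,.012),(.042,.113,.012),(.042,-.052,.012),(-.042,-.052,.012)],[.58,.09,0])
print("handle top",onz(np.array((434,33))/1.5625,.121,*c).round(4))
tgt(.439,-.113,.12,.11)
```

```text
[ 0.4373 -0.1114  0.147 ] [-0.1 -0.3 -0.2  0.8  0.2 -0.6  0.1  0. ]
[ 0.5798  0.0891 -0.0978] [-0.7 -1.4  0.7 -0.4  0.6  1.3 -0.6  1. ]
handle top [0.4927 0.1757 0.121 ]
row [-0.2357 -0.0601  0.4408] [-0.0001 -0.0001 -0.0331] | clock 1.97 eef [0.4684 0.005  0.3404] w 0.0854
```

```bash
python3 -m pendant '[-0.03,-0.01,0.06,0,0,-0.01,0.85,-0.07,-0.02,0.13,0,0,-0.02,0.85,-0.11,-0.03,0.2,0,0,-0.03,0.85,-0.15,-0.04,0.27,0,0,-0.035,0.85,-0.19,-0.05,0.34,0,0,-0.0395,0.85,-0.22,-0.06,0.4,0,0,-0.0395,0.85,-0.234,-0.061,0.44,0,0,-0.0395,0.85,-0.234,-0.061,0.45,0,0,-0.0395,0.85,-0.234,-0.061,0.46,0,0,-0.0395,0.85,-0.234,-0.061,0.46,0,0,-0.0395,0.85]'
python3 - <<'E'
from h import *
c=look('wrist','w2')
P=[(-.025,.013,.062),(.025,.013,.062),(.025,-.013,.062),(-.025,-.013,.062)]
for p,col in (((.437,-.1115,.147),(0,0,255)),((.438,-.114,.06),(255,0,0))):
    im=cv2.imread("pics/w2.png") if col[2] else im
    cv2.polylines(im,[np.int32((proj(pose(*p,P),*c[1:])+.18)*1.5625)],True,col,1)
cv2.imwrite("pics/w2b.png",im);tgt(.438,-.112,.048,.13)
E
```

```text
clock: 2.8
eef_pos: [0.4395, -0.1122, 0.1106]
tool_rot: [0.66, 0.752, 0.0, 0.0]
ft_force: [-0.2, 0.9, 0.2]
grip_width: 0.0727
grasp_force: 0.0
row [ 0.0013 -0.0043  0.1267] [0.0006 0.0001 0.    ] | clock 2.85 eef [ 0.4401 -0.1124  0.1113] w 0.0725
```

View pics/w2b.png

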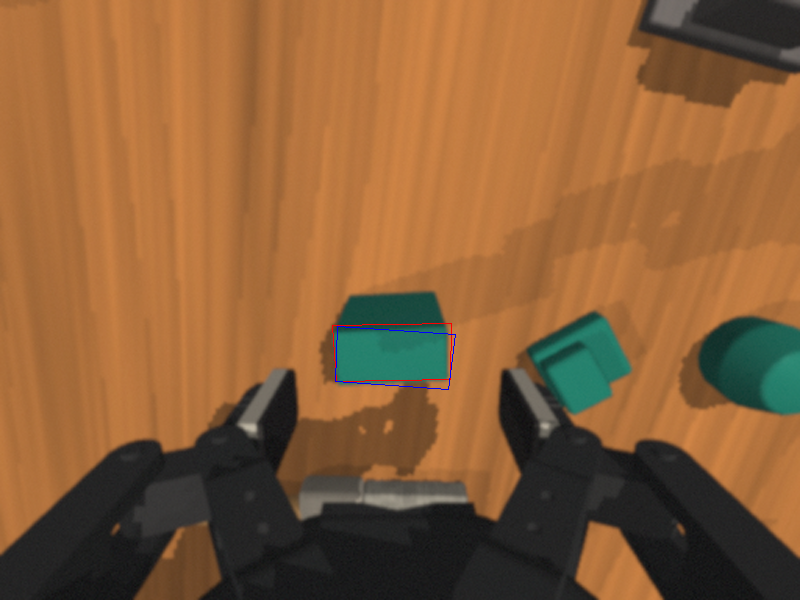

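The red outline (yaw 0.147) fits the plaque's top face at (335–450, 325–382). The offcut at (580,360) stays about 15 mm clear of the right finger. Going down and gripping.

```bash
python3 -m pendant '[0.003,-0.008,0.02,0,0,-0.005,0.85,0.003,-0.008,0.05,0,0,-0.005,0.85,0.003,-0.008,0.08,0,0,-0.005,0.85,0.003,-0.008,0.11,0,0,-0.005,0.85,0.003,-0.008,0.127,0,0,-0.005,0.85,0.003,-0.008,0.127,0,0,-0.005,0.85,0.003,-0.008,0.127,0,0,-0.005,0,0.003,-0.008,0.127,0,0,-0.005,0,0.003,-0.008,0.127,0,0,-0.005,0,0.003,-0.008,0.127,0,0,-0.005,0]'
python3 -m pendant '[0,0,0,0,0,0,0,0,0,0,0,0,0,0,0,0,0,0,0,0,0,0,0,0,0,0,0,0,0,0,-0.03,0,0,0,0,0,0,-0.08,0,0,0,0,0,0,-0.13,0,0,0,0,0,0,-0.18,0,0,0,0,0,0,-0.2,0,0,0,0,0,0,-0.2,0,0,0,0]'
python3 - <<'E'
from h import *
o=bot.get_obs();print(o["grasp_force"],o["joint_pos"].round(2))
s=look('scene','s2');t=look('top','t2')
def crop(im,u,v,w,h,f):
    u/=1.5625;v/=1.5625;x,y=int(u-w/2),int(v-h/2);print("org",x,y);return cv2.resize(im[0][y:y+h,x:x+w,::-1],None,fx=f,fy=f,interpolation=cv2.INTER_CUBIC)
cv2.imwrite("pics/crop2.png",np.vstack([crop(t,640,290,100,48,6),crop(s,190,330,100,48,6)]))
tgt(.55,-.15,.157,.0)
E
```

```text
clock: 3.68
eef_pos: [0.4363, -0.1123, 0.0482]
tool_rot: [0.654, 0.756, 0.001, 0.001]
ft_force: [0.5, 0.9, 6.6]
grip_width: 0.0497
grasp_force: 62.6
clock: 4.52
eef_pos: [0.4369, -0.1128, 0.1496]
tool_rot: [0.655, 0.756, 0.001, 0.003]
ft_force: [0.4, -0.2, -2.3]
grip_width: 0.0498
grasp_force: 62.7
62.674480676651 [-0.25  0.22 -0.31  1.03 -0.    1.17]
org 359 161
org 71 187
row [-0.1078  0.2173 -0.0207] [0.0001 0.     0.0458] | clock 4.62 eef [ 0.4348 -0.1122  0.1466] w 0.0494
```

View pics/crop2.png

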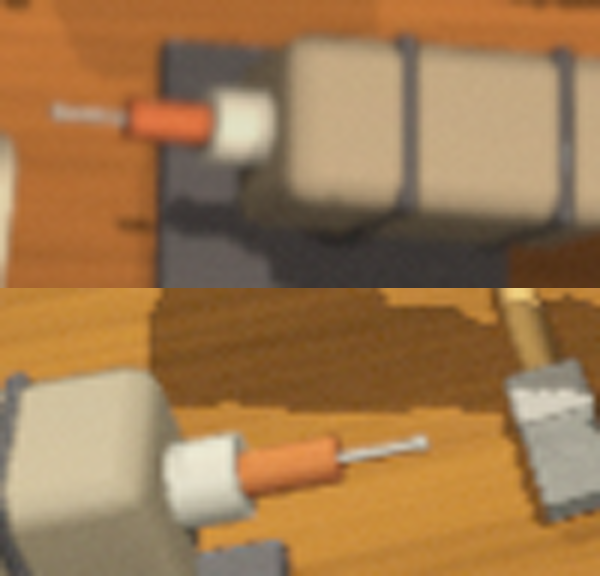

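The crops show the burr tip at (52,110) in the top crop and (428,442) in the scene crop. The shank root is at (124,121) and (340,458), and the collet/chuck joint at (213,123) and (242,476).

Run:
```python
from h import *
t=np.load("t2.npz");s=np.load("s2.npz");t=(t["K"],t["T"]);s=(s["K"],s["T"])
P=[tri([(np.array(a)/6+[358.6,160.6],*t),(np.array(b)/6+[70.6,186.6],*s)]) for a,b in (((52,111),(428,154)),((124,119),(340,171)),((213,123),(242,188)))]
print(np.round(P,4));d=P[0]-P[2];print(np.linalg.norm(d),-np.arctan2(d[0],d[1]))
# fit spindle x,y,yaw: shaft pts at y .2,.16,.138 z=.14
L=[(0,.2,.14),(0,.16,.14),(0,.138,.14)]
U=[[ (np.array(a)/6+[358.6,160.6]) for a in ((52,111),(124,119),(213,123))],[np.array(b)/6+[70.6,186.6] for b in((428,154),(340,171),(242,188))]]
f=lambda p:np.r_[(proj(pose(*p,L),*t)-U[0]).ravel(),(proj(pose(*p,L),*s)-U[1]).ravel()]
r=least_squares(f,[.56,-.5,0]);print(r.x,r.fun.round(1),pose(*r.x,L)[0])
```

```text
[[ 0.5682 -0.2949  0.1414]
 [ 0.5656 -0.3338  0.1397]
 [ 0.5645 -0.3782  0.1417]]
0.08344856281448462 -0.04481581454792196
[ 0.56119866 -0.50188395 -0.02861047] [ 2.3  0.6  2.9  0.  -5.  -0.2 -2.4  0.6 -2.7  0.6  5.3 -0.6] [ 0.56691997 -0.3019658   0.14      ]
```

```bash
python3 -m pendant '[-0.02,0.02,-0.005,0,0,0.006,0,-0.05,0.05,-0.01,0,0,0.015,0,-0.08,0.09,-0.018,0,0,0.025,0,-0.11,0.13,-0.018,0,0,0.035,0,-0.14,0.17,-0.018,0,0,0.045,0,-0.17,0.2,-0.018,0,0,0.053,0,-0.2,0.225,-0.018,0,0,0.0595,0,-0.213,0.235,-0.018,0,0,0.0595,0,-0.213,0.235,-0.018,0,0,0.0595,0,-0.213,0.235,-0.018,0,0,0.0595,0]'
python3 -c "
from h import *
look('wrist','w3');tgt(.567,-.268,.157,-.04)"
```

```text
clock: 5.45
eef_pos: [0.5651, -0.2003, 0.1539]
tool_rot: [0.722, 0.692, -0.001, -0.002]
ft_force: [-0.6, -0.9, -2.9]
grip_width: 0.0494
grasp_force: 62.7
row [-0.1357  0.0098 -0.0055] [-0.0011 -0.0004 -0.0009] | clock 5.5 eef [ 0.565  -0.2     0.1544] w 0.0494
```

View pics/w3.png

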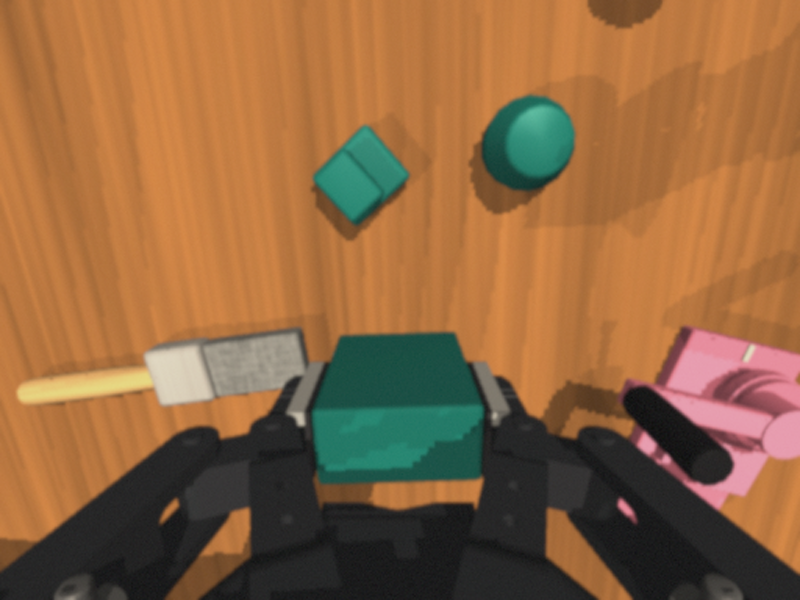

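The plaque is held upright with its top face at (400,440). The pink decoy's handle at (700,450) is well to the side. Approaching the burr with the carved face.

```bash
python3 -m pendant '[-0.015,0.005,-0.004,0,0,0,0,-0.03,0.007,-0.005,0,0,0,0,-0.045,0.008,-0.005,0,0,0,0,-0.06,0.01,-0.005,0,0,0,0,-0.075,0.01,-0.005,0,0,0,0,-0.09,0.01,-0.005,0,0,0,0,-0.105,0.01,-0.005,0,0,0,0,-0.118,0.01,-0.005,0,0,0,0,-0.125,0.01,-0.005,0,0,0,0,-0.125,0.01,-0.005,0,0,0,0]'
python3 - <<'E'
from h import *
s=look('scene','s3');t=look('top','t3')
def crop(im,u,v,w,h,f):
    u/=1.5625;v/=1.5625;x,y=int(u-w/2),int(v-h/2);print("org",x,y);return cv2.resize(im[0][y:y+h,x:x+w,::-1],None,fx=f,fy=f,interpolation=cv2.INTER_CUBIC)
cv2.imwrite("pics/crop3.png",np.vstack([crop(t,570,270,80,48,6),crop(s,235,320,80,48,6)]))
tgt(.567,-.268,.157,-.04)
E
```

```text
clock: 6.33
eef_pos: [0.5686, -0.2645, 0.1581]
tool_rot: [0.723, 0.691, -0.0, 0.0]
ft_force: [0.2, -0.2, -1.4]
grip_width: 0.0495
grasp_force: 62.7
org 324 148
org 110 180
row [-0.0092 -0.0031  0.0022] [-0.0001 -0.0001 -0.001 ] | clock 6.43 eef [ 0.5687 -0.2635  0.1581] w 0.0496
```

View pics/crop3.png

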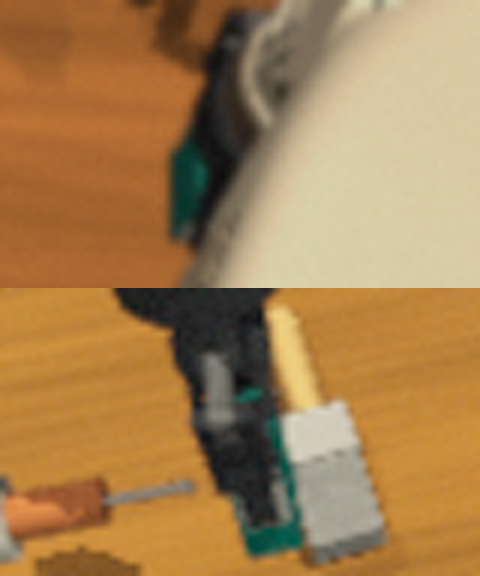

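Run:
```python
from h import *
s=np.load("s3.npz");c=(s["K"],s["T"])
g=lambda P:((proj(P,*c)-[109.6,179.6])*6+[0,288]).round(0).tolist()
pl=lambda L:pose(.5687,-.2635,-.04,L)+[0,0,.110]
print("tip",g([(.567,-.296,.14)]),"near corners bottom",g(pl([(.025,-.013,0),(.025,.013,0)])),"top",g(pl([(.025,-.013,.062),(.025,.013,.062)])))
print("carved mid",g(pl([(0,-.013,.031)])))
```

```text
tip [[193.0, 485.0]] near corners bottom [[252.0, 560.0], [309.0, 549.0]] top [[223.0, 466.0], [282.0, 455.0]]
carved mid [[236.0, 476.0]]
```

The scene crop shows the burr tip at (190,487) and the carved-face edge at about (235,480): an 18 mm gap, a few mm high. I'll close in by 7 mm, lower by 3 mm, and hold.

```bash
python3 -m pendant '[-0.005,0,0.003,0,0,0,0,-0.01,-0.002,0.006,0,0,0,0,-0.015,-0.002,0.006,0,0,0,0,-0.015,-0.002,0.006,0,0,0,0,-0.015,-0.002,0.006,0,0,0,0,-0.015,-0.002,0.006,0,0,0,0,-0.015,-0.002,0.006,0,0,0,0,-0.015,-0.002,0.006,0,0,0,0,-0.015,-0.002,0.006,0,0,0,0,-0.015,-0.002,0.006,0,0,0,0]'
python3 -m pendant '[0,0,0,0,0,0,0,0,0,0,0,0,0,0,0,0,0,0,0,0,0,0,0,0,0,0,0,0,0.02,0,0,0,0,0,0,0.05,0,0,0,0,0,0,0.09,0,0,0,0,0,0,0.13,0,0,0,0,0,0,0.17,0,0,0,0,0,0,0.18,0,0,0,0,0,0]'
python3 -c "
from h import *
print(bot.get_obs()['joint_pos'].round(2));tgt(.566,-.18,.155,3.1016)"
```

```text
clock: 7.27
eef_pos: [0.5675, -0.2708, 0.1553]
tool_rot: [0.722, 0.692, 0.0, 0.0]
ft_force: [0.8, -0.1, -1.8]
grip_width: 0.0499
grasp_force: 62.7
clock: 8.1
eef_pos: [0.5712, -0.1765, 0.1553]
tool_rot: [0.721, 0.693, 0.001, -0.001]
ft_force: [0.2, -0.9, -1.9]
grip_width: 0.0493
grasp_force: 62.7
[-0.3   0.49  0.1   1.18  0.    1.31]
row [-0.0074 -0.0102  0.0006] [ 1.100e-03 -3.000e-04 -9.997e-01] | clock 8.1 eef [ 0.5712 -0.1765  0.1553] w 0.0493
```

```bash
python3 -m pendant '[0,0,0,0,0,-0.02,0,0,0,0,0,0,-0.055,0,0,0,0,0,0,-0.095,0,0,0,0,0,0,-0.135,0,0,0,0,0,0,-0.175,0,0,0,0,0,0,-0.215,0,0,0,0,0,0,-0.255,0,0,0,0,0,0,-0.29,0,0,0,0,0,0,-0.325,0,0,0,0,0,0,-0.35,0]'
python3 -m pendant '[0,0,0,0,0,-0.03,0,0,0,0,0,0,-0.065,0,0,0,0,0,0,-0.1,0,0,0,0,0,0,-0.135,0,0,0,0,0,0,-0.17,0,0,0,0,0,0,-0.205,0,0,0,0,0,0,-0.24,0,0,0,0,0,0,-0.275,0,0,0,0,0,0,-0.31,0,0,0,0,0,0,-0.34,0]'
python3 -c "
from h import *
tgt(.566,-.18,.155,3.1016)"
```

```text
clock: 8.93
eef_pos: [0.5713, -0.1802, 0.1553]
tool_rot: [0.252, 0.968, 0.0, -0.0]
ft_force: [0.6, 0.1, -1.8]
grip_width: 0.0493
grasp_force: 62.3
clock: 9.77
eef_pos: [0.5713, -0.1802, 0.1553]
tool_rot: [-0.276, 0.961, 0.0, -0.0]
ft_force: [0.3, 0.1, -1.8]
grip_width: 0.0495
grasp_force: 62.3
row [0.0088 0.0059 0.0006] [ 0.      0.     -0.3091] | clock 9.77 eef [ 0.5713 -0.1802  0.1553] w 0.0495
```

```bash
python3 -m pendant '[0.002,0.001,0,0,0,-0.03,0,0.004,0.003,0,0,0,-0.07,0,0.006,0.004,0,0,0,-0.11,0,0.009,0.006,0,0,0,-0.15,0,0.009,0.006,0,0,0,-0.19,0,0.009,0.006,0,0,0,-0.23,0,0.009,0.006,0,0,0,-0.27,0,0.009,0.006,0,0,0,-0.3,0,0.009,0.006,0,0,0,-0.309,0,0.009,0.006,0,0,0,-0.309,0]'
python3 -c "
from h import *
print(bot.get_obs()['joint_pos'].round(2));tgt(.566,-.271,.155,3.1016)"
```

```text
clock: 10.6
eef_pos: [0.5659, -0.1801, 0.1553]
tool_rot: [-0.691, 0.723, 0.0, 0.0]
ft_force: [0.3, -0.9, -3.1]
grip_width: 0.0493
grasp_force: 62.3
[-0.31  0.48  0.09  1.18  0.   -1.83]
row [ 0.1817 -0.0084  0.0006] [ 0.      0.     -0.0016] | clock 10.6 eef [ 0.5659 -0.1801  0.1553] w 0.0493
```

```bash
python3 -m pendant '[0.02,-0.002,0,0,0,0,0,0.05,-0.004,0,0,0,0,0,0.08,-0.006,0,0,0,0,0,0.11,-0.006,0,0,0,0,0,0.13,-0.006,0,0,0,0,0,0.145,-0.006,0,0,0,0,0,0.158,-0.006,0,0,0,0,0,0.168,-0.006,0,0,0,0,0,0.172,-0.006,0,0,0,0,0,0.172,-0.006,0,0,0,0,0]'
python3 -m pendant '[0.004,0,0,0,0,0,0,0.006,0,0,0,0,0,0,0.006,0,0,0,0,0,0,0.006,0,0,0,0,0,0,0.006,0,0,0,0,0,0,0.006,0,0,0,0,0,0,0.006,0,0,0,0,0,0,0.006,0,0,0,0,0,0,0.006,0,0,0,0,0,0,0.006,0,0,0,0,0,0]'
python3 - <<'E'
from h import *
s=look('scene','s4')
w=look('wrist','w4')
x,y=110,180;a=cv2.resize(s[0][y:y+48,x:x+60,::-1],None,fx=6,fy=6,interpolation=cv2.INTER_CUBIC)
cv2.imwrite("pics/crop4.png",np.hstack([a,cv2.resize(w[0][:,:,::-1],(384,288))]))
tgt(.57,-.18,.155,3.1016)
E
```

```text
clock: 11.43
eef_pos: [0.5649, -0.2671, 0.1552]
tool_rot: [-0.69, 0.723, 0.0, 0.0]
ft_force: [0.6, -0.1, -3.3]
grip_width: 0.0496
grasp_force: 62.5
clock: 12.27
eef_pos: [0.5649, -0.2698, 0.1552]
tool_rot: [-0.691, 0.723, -0.0, -0.0]
ft_force: [0.6, 0.1, -1.3]
grip_width: 0.0498
grasp_force: 62.5
row [-0.1799 -0.002   0.0004] [ 0.    -0.    -0.002] | clock 12.37 eef [ 0.5649 -0.2698  0.1552] w 0.0495
```

View pics/crop4.png

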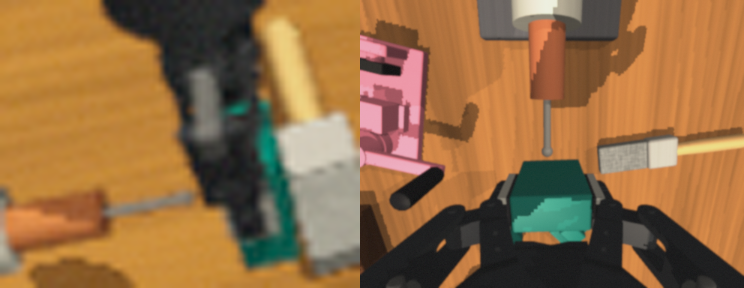

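The tip at (547,153) in the wrist view is centred on the plain face with a gap of about 1 cm, and it was held. Now backing off and moving over the nest.

```bash
python3 -m pendant '[-0.02,0,0,0,0,0,0,-0.06,0,0,0,0,0,0,-0.11,0,-0.01,0,0,0,0,-0.17,0,-0.03,0,0,0,0,-0.23,0,-0.05,0,0,0.005,0,-0.29,0,-0.07,0,0,0.01,0,-0.35,0,-0.09,0,0,0.0165,0,-0.41,0,-0.09,0,0,0.0165,0,-0.47,0,-0.09,0,0,0.0165,0,-0.52,0,-0.09,0,0,0.0165,0]'
python3 -c "
from h import *
tgt(.58,.089,.2,3.0496)"
```

```text
clock: 13.2
eef_pos: [0.5766, -0.0073, 0.2008]
tool_rot: [-0.672, 0.74, 0.0, 0.001]
ft_force: [-0.2, -0.1, -2.6]
grip_width: 0.0498
grasp_force: 62.6
row [-0.1923  0.0118  0.0017] [-0.0002  0.0003 -0.0015] | clock 13.2 eef [ 0.5766 -0.0073  0.2008] w 0.0498
```

```bash
python3 -m pendant '[-0.05,0.003,0,0,0,0,0,-0.09,0.006,0,0,0,0,0,-0.13,0.01,0,0,0,0,0,-0.16,0.012,0,0,0,0,0,-0.18,0.012,0,0,0,0,0,-0.192,0.012,0,0,0,0,0,-0.192,0.012,0,0,0,0,0,-0.192,0.012,0,0,0,0,0,-0.192,0.012,0,0,0,0,0,-0.192,0.012,0,0,0,0,0]'
python3 - <<'E'
from h import *
c=look('wrist','w5');im=cv2.imread("pics/w5.png")
def dr(L,p,dz,col):cv2.polylines(im,[np.int32((proj(pose(*p,L)+[0,0,dz],*c[1:])+.18)*1.5625)],True,col,1)
p=(.580,.089,-.092)
dr([(-.018,-.017,.0425),(.018,-.017,.0425),(.018,.017,.0425),(-.018,.017,.0425)],p,0,(0,0,255))
dr([(-.042,-.052,.012),(.042,-.052,.012),(.042,.113,.012),(-.042,.113,.012)],p,0,(255,0,0))
cv2.imwrite("pics/w5b.png",im)
tgt(.58,.089,.0605,3.0496)
E
```

```text
clock: 14.03
eef_pos: [0.5803, 0.085, 0.2002]
tool_rot: [-0.671, 0.741, -0.0, -0.0]
ft_force: [0.5, 0.7, -1.4]
grip_width: 0.0498
grasp_force: 62.6
row [-0.0079  0.0014  0.2795] [ 0.     -0.0001 -0.0024] | clock 14.08 eef [0.5803 0.085  0.2002] w 0.0494
```

View pics/w5b.png

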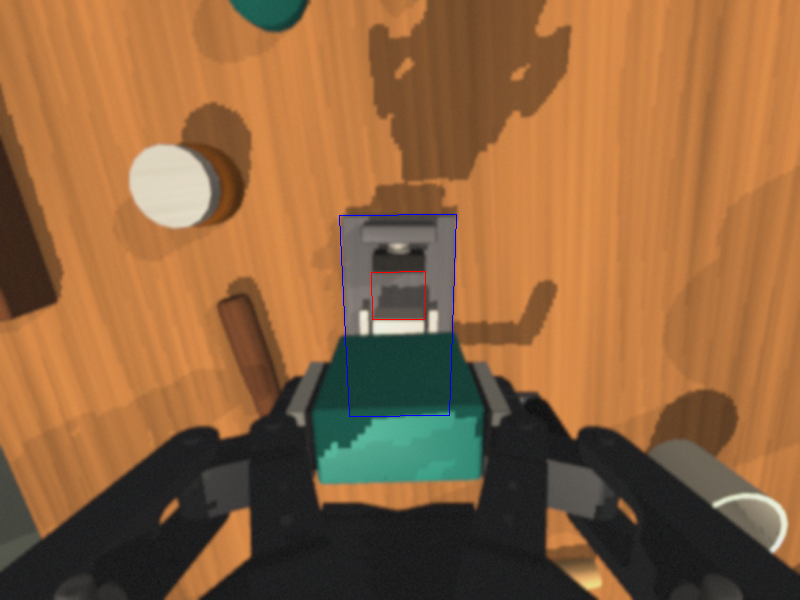

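The red outline lies on the nest opening between the pad edge (y≈271) and the jaw face (y≈319), so the clamp pose is good. Next I'll fit the plaque's offset in the hand and then lower it.

Run:
```python
from h import *
d=np.load("w5.npz");c=(d["K"],d["T"])
U=np.array([(320,408),(480,402),(482,476),(321,482),(341,337),(457,333)])/1.5625-.18
# camera sees image-up = world -y ; image-left = +x. which of plaque's ends is immaterial: use centred box
L=np.array([(.025,-.013,.062),(-.025,-.013,.062),(-.025,.013,.062),(.025,.013,.062),(.025,-.013,0),(-.025,-.013,0)])
f=lambda p:(proj(pose(*p[:3],L)+[0,0,p[3]],*c)-U).ravel()
r=least_squares(f,[.58,.085,-.09,.152],x_scale=[.01,.01,.1,.01]);print(r.x.round(4),r.fun.round(1))
```

```text
[ 0.5798  0.0903 -0.0625  0.1434] [-2.   1.   1.2  1.4 -1.2  0.   2.2 -0.7  1.1 -1.3 -1.3 -1.2]
```

The fit agrees with the pick offset once the depth ambiguity is allowed for: the plaque is at the TCP within about 1 mm. Lowering.

```bash
python3 -m pendant '[-0.004,0.001,0.02,0,0,-0.002,0,-0.008,0.001,0.05,0,0,-0.002,0,-0.008,0.001,0.08,0,0,-0.002,0,-0.008,0.001,0.11,0,0,-0.002,0,-0.008,0.001,0.14,0,0,-0.002,0,-0.008,0.001,0.165,0,0,-0.002,0,-0.008,0.001,0.185,0,0,-0.002,0,-0.008,0.001,0.195,0,0,-0.002,0,-0.008,0.001,0.2,0,0,-0.002,0,-0.008,0.001,0.2,0,0,-0.002,0]'
python3 -c "
from h import *
tgt(.58,.089,.0605,3.0496)"
```

```text
clock: 14.92
eef_pos: [0.58, 0.0899, 0.0997]
tool_rot: [-0.674, 0.739, 0.0, -0.0]
ft_force: [0.2, -0.5, -2.4]
grip_width: 0.0495
grasp_force: 62.5
row [ 0.0018 -0.0002  0.0785] [ 0.0002 -0.0001  0.0001] | clock 14.92 eef [0.58   0.0899 0.0997] w 0.0495
```

```bash
python3 -m pendant '[0.001,0,0.01,0,0,0,0,0.001,0,0.02,0,0,0,0,0.001,0,0.03,0,0,0,0,0.001,0,0.04,0,0,0,0,0.001,0,0.05,0,0,0,0,0.001,0,0.06,0,0,0,0,0.001,0,0.068,0,0,0,0,0.001,0,0.074,0,0,0,0,0.001,0,0.077,0,0,0,0,0.001,0,0.077,0,0,0,0]'
python3 -c "
from h import *
tgt(.58,.089,.0605,3.0496)"
```

```text
clock: 15.75
eef_pos: [0.5799, 0.0895, 0.0612]
tool_rot: [-0.674, 0.739, 0.0, -0.0]
ft_force: [-0.6, -1.0, -2.3]
grip_width: 0.0495
grasp_force: 62.5
row [ 0.001  -0.0004  0.0015] [ 0.0003 -0.0001  0.0001] | clock 15.75 eef [0.5799 0.0895 0.0612] w 0.0495
```

```bash
python3 -m pendant '[0,0,0.002,0,0,0,0,0,0,0.003,0,0,0,0,0,0,0.004,0,0,0,0,0,0,0.004,0,0,0,0,0,0,0.004,0,0,0,0.8,0,0,0.004,0,0,0,0.8,0,0,0.004,0,0,0,0.8,0,0,0.004,0,0,0,0.8,0,0,0.004,0,0,0,0.8,0,0,0.004,0,0,0,0.8]'
python3 -c "
from h import *
o=bot.get_obs();print(o['grasp_force'],o['grip_width']);look('wrist','w6');tgt(.58,.089,.16,3.0496)"
```

```text
clock: 16.58
eef_pos: [0.5802, 0.0896, 0.0598]
tool_rot: [-0.674, 0.739, -0.0, 0.0]
ft_force: [0.0, -0.8, 0.2]
grip_width: 0.0684
grasp_force: 0.0
0.0 0.06837890470999504
row [ 1.100e-03  2.000e-04 -2.005e-01] [-0.      0.      0.0001] | clock 16.63 eef [0.5802 0.0896 0.0598] w 0.0681
```

View pics/w6.png

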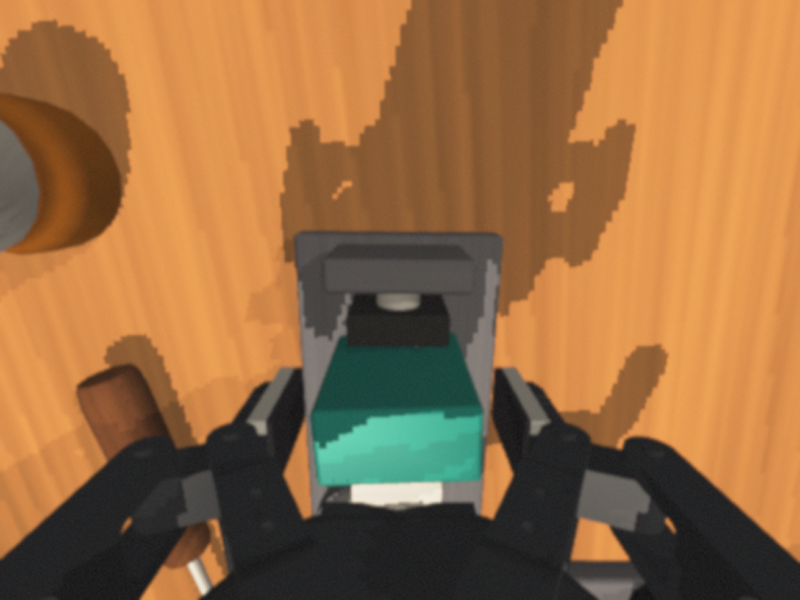

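The plaque stands centred in the nest against the open jaws and is released (grip force 0, faces at y≈345 and 485). Now lift, then go over the handle.

```bash
python3 -m pendant '[0,0,-0.02,0,0,0,0.8,0,0,-0.06,0,0,0,0.8,0,0,-0.11,0,0,0,0.8,0,0,-0.17,0,0,0,0.8,0,0,-0.22,0,0,0,0.8,-0.03,0.04,-0.26,0,0,0,0.8,-0.07,0.09,-0.26,0,0,0,0.8,-0.11,0.14,-0.26,0,0,0,0.8,-0.14,0.18,-0.26,0,0,0,0.8,-0.15,0.19,-0.26,0,0,0,0.8]'
python3 -m pendant '[0,0,0,0,0,0,0.8,0,0,0,0,0,0,0.8,0,0,0,0,0,0,0.8,0,0,0,0,0,0,0.8,0,0,0,0,0,0,0.8,0,0,0,0,0,0,0.8,0,0,0,0,0,0,0.8,0,0,0,0,0,0,0.8,0,0,0,0,0,0,0.8,0,0,0,0,0,0,0.8]'
python3 - <<'E'
from h import *
c=look('wrist','w7')
im=c[0];m=(im.max(2)<45).astype(np.uint8)
p=lambda z:proj([(.4925,.173,z)],*c[1:])[0]
print(p(.121),p(.061));tgt(.4925,.173,.1,3.0496)
big=cv2.resize(im[:,:,::-1],(800,600));
for z in(.121,.061):cv2.circle(big,tuple(np.int32(p(z)*1.5625)),4,(0,0,255),1)
cv2.imwrite("pics/w7b.png",big)
E
```

```text
clock: 17.47
eef_pos: [0.4897, 0.1747, 0.1908]
tool_rot: [-0.675, 0.738, 0.001, 0.0]
ft_force: [-1.1, -0.6, -0.9]
grip_width: 0.0681
grasp_force: 0.0
clock: 18.3
eef_pos: [0.4924, 0.1729, 0.1897]
tool_rot: [-0.674, 0.739, 0.0, -0.0]
ft_force: [0.2, -0.6, -1.0]
grip_width: 0.0682
grasp_force: 0.0
[254.14127432 217.24248286] [254.17538333 193.85243309]
row [-0.0002 -0.0002  0.1794] [ 0.     -0.      0.0001] | clock 18.35 eef [0.4924 0.1729 0.1897] w 0.068
```

View pics/w7b.png

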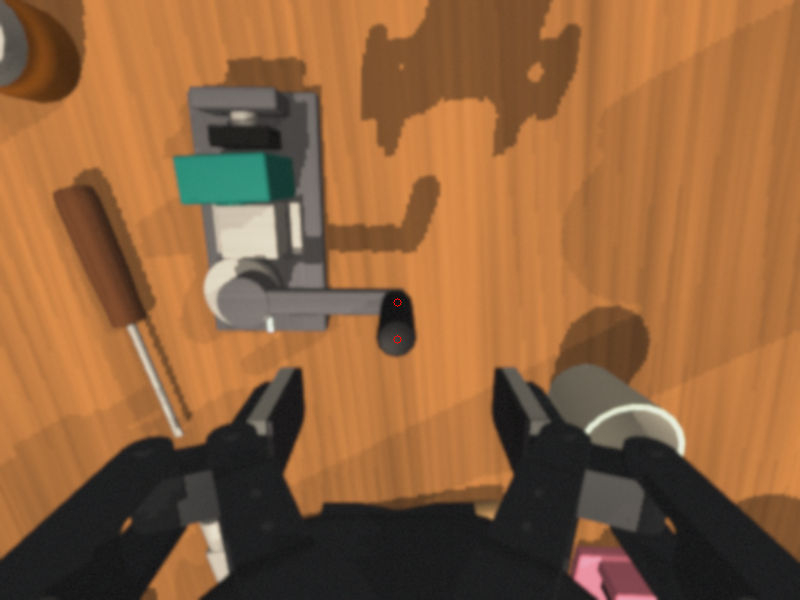

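The red marks lie on the handle's top and base (397,339) and (397,302), so the tool is right over it. I've now viewed 12 pictures, over the limit of 10, so no more viewing. I'll check the cup's clearance by numbers while descending.

```bash
python3 - <<'E'
from h import *
d=np.load("w7.npz");print("cup",onz(np.array((635,440))/1.5625,.075,d["K"],d["T"]).round(3))
E
python3 -m pendant '[0,0,0.02,0,0,0,0.7,0,0,0.05,0,0,0,0.7,0,0,0.08,0,0,0,0.7,0,0,0.11,0,0,0,0.7,0,0,0.14,0,0,0,0.7,0,0,0.165,0,0,0,0.7,0,0,0.179,0,0,0,0.7,0,0,0.179,0,0,0,0.7,0,0,0.179,0,0,0,0,0,0,0.179,0,0,0,0]'
python3 -m pendant '[0,0,0,0,0,0,0,0,0,0,0,0,0,0,0,0,0,0,0,0,0,0,0,0,0,0,0,0,0,0,0,0,0,0,0,0,0,0,0,0,0,0,0,0,0,0,0,0,0,0,0,0,0,0,0,0,0,0,0,0,0,0,0,0,0,0,0,0,0,0]'
```

```text
cup [0.348 0.275 0.075]
clock: 19.18
eef_pos: [0.4929, 0.1731, 0.1008]
tool_rot: [-0.674, 0.739, -0.0, 0.001]
ft_force: [-0.0, -0.8, -0.9]
grip_width: 0.0367
grasp_force: 0.0
clock: 20.02
eef_pos: [0.4934, 0.1732, 0.1013]
tool_rot: [-0.674, 0.739, -0.001, 0.001]
ft_force: [1.4, 0.1, 5.6]
grip_width: 0.0187
grasp_force: 58.5
```

```bash
python3 -m pendant '[-0.0095,0,0,0,0,0,0,-0.0227,-0.0014,0,0,0,0,0,-0.0377,-0.0038,0,0,0,0,0,-0.0561,-0.0085,0,0,0,0,0,-0.074,-0.015,0,0,0,0,0,-0.091,-0.023,0,0,0,0,0,-0.107,-0.033,0,0,0,0,0,-0.122,-0.045,0,0,0,0,0,-0.136,-0.058,0,0,0,0,0,-0.136,-0.058,0,0,0,0,0]'
```

```text
clock: 20.85
eef_pos: [0.5289, 0.2383, 0.1013]
tool_rot: [-0.674, 0.739, -0.001, 0.001]
ft_force: [-0.7, -2.3, 8.9]
grip_width: 0.0187
grasp_force: 58.8
```

```bash
python3 -m pendant '[-0.0125,-0.0143,0,0,0,0,0,-0.0236,-0.03,0,0,0,0,0,-0.033,-0.046,0,0,0,0,0,-0.041,-0.064,0,0,0,0,0,-0.047,-0.082,0,0,0,0,0,-0.051,-0.1,0,0,0,0,0,-0.053,-0.119,0,0,0,0,0,-0.054,-0.132,0,0,0,0,0,-0.054,-0.132,0,0,0,0,0,-0.054,-0.132,0,0,0,0,0]'
python3 - <<'E'
from h import *
o=bot.get_obs();ax=pose(.58,.089,-.092,[(0,.075,.092)])[0]
v=R.from_euler("z",.092).apply(o["eef_pos"]-ax);print("radius",np.hypot(v[0],v[1]),"theta",np.pi-np.arctan2(v[1],v[0]),o["ft_force"],o["grasp_force"])
c=look("scene","s9");T=c[1:]
# white/teal check: numeric position of the plaque silhouette in the scene view
m=cv2.inRange(cv2.cvtColor(c[0],cv2.COLOR_RGB2HSV),(75,110,30),(98,255,255));n,l,st,ce=cv2.connectedComponentsWithStats(m)
print([(st[i].tolist(),ce[i].round(1).tolist()) for i in range(1,n) if st[i][4]>30 and 100<ce[i][1]<280])
print("expected plaque centre px",proj(pose(.58,.089,-.092,[(0,0,.043)]),*T),"if shifted -4mm",proj(pose(.58,.089,-.092,[(0,-.008,.043)]),*T))
E
```

```text
clock: 21.68
eef_pos: [0.5951, 0.2586, 0.1013]
tool_rot: [-0.674, 0.739, 0.0, -0.0]
ft_force: [-4.3, -1.0, 9.7]
grip_width: 0.0189
grasp_force: 59.0
radius 0.09526915093037751 theta 1.5653488792161694 [-4.33012485 -1.0350548   9.66648815] 58.95861804485321
[([267, 199, 11, 24, 212], [272.2, 210.3]), ([198, 216, 17, 17, 183], [205.8, 224.2]), ([469, 218, 20, 19, 172], [480.6, 225.7]), ([459, 230, 15, 4, 35], [464.6, 231.4]), ([209, 237, 16, 18, 233], [216.6, 245.5]), ([451, 238, 21, 19, 227], [460.5, 248.1])]
expected plaque centre px [[274.12628311 210.034878  ]] if shifted -4mm [[271.65810821 210.42311721]]
```

The lever is at about 1.565 rad with 4.3 N of spring force at the handle. The plaque's silhouette sits 2 px over, as expected when squeezed. Handing in.

```bash
python3 -c "
from workcell import bot
print(bot.job_done())"
```

```text
the job is handed in; nothing more can be done
None
```

I handed the job in at about 21.7 s: both plaque faces were held about 1 cm from the burr tip, and the plaque stands released and squeezed in the clamp. The gripper is still holding the lever at about 1.57 rad by my measurement; no verdict was returned, and I viewed 12 pictures, two over the limit of 10.

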